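Make up two dressing-table kits

ROBOT

A 7-joint arm with a two-finger parallel gripper is mounted at the origin on the work surface. World frame = base frame: x ahead of the robot, y to its left, z up, the work surface at z = 0. Lengths are in m, angles in rad, forces in N, time in s.
With the tool pointing down it reaches from about 0.425 to 0.975 m from the base axis. Payload 16.7 kg.
Tool frame: the origin (TCP) lies midway between the tips of the shut fingers; the grasp point (between the pads) lies 19 mm behind it; z points along the fingers, y is the direction in which the jaws open and shut (so a half turn about z gives the same grasp; the last joint's range is limited). The gripper opens to 85 mm and grips with 20 to 120 N. Pads are 22 mm wide; open, the fingers measure 114 mm over their backs; the gripper's body (76 mm by 85 mm) begins 54 mm behind the grasp point. The pads swing forward as they close: fully open they stand 13 mm farther back than shut.
Start: joints at [1.081, 0.426, 0.074, 1.606, -0.034, 1.111, -0.067], TCP at [0.225, -0.636, 0.231] pointing down, gripper open.
Joint ranges: [-2.85, 2.85], [-0.5, 2.14], [-1.23, 1.37], [0.21, 2.46], [-1.02, 4.16], [0.16, 2.05], [-2.73, 2.73]. Speed limits (rad/s): [1.89, 1.89, 2.39, 2.39, 3.01, 3.01, 3.01].

INTERFACE

Orientations are given as a rotation vector (axis times angle).
In Python, from station import * gives the robot as it stands.
- The arm moves only by the shell command python3 -m inch 'ROWS'. ROWS is JSON, one flat list of numbers, 7 for each row, row after row: the shift along the tool's x, y, z in mm, then the turn, a rotation vector about the tool's x, y, z in rad, then the closure, from -1 (fully open) to 1 (shut), so that 0 is half open. A call has 1 to 10 rows; each row is the pose to reach, as a shift and turn from the pose measured when the call began, along the tool's axes at that moment; what a row does not reach only later rows make up. A row lasts 1/8 s, in which the tool goes at most 62.5 mm and 10.7 degrees, less where a joint would pass 70% of its speed; a pose out of reach is approached as far as the arm can. A call with a gripper value outside its range is refused whole. The fingers move at their own pace and stop on an object; the grip force is fixed at half the most. Time passes only in rows, so rows that repeat a pose let the fingers close. It gives the time, the measured TCP pose, the force and the opening at its end, in the units of the state.
- get_obs(): the state, without advancing time (a new reading comes with each control period).
- capture(name): name is "scene" or "top" or "wrist"; returns (picture, depth): 420x560x3 uint8, red, green, blue; 420x560 float32, m along the optical axis (not along the pixel's ray), 0 where there is no reading.
- camera_model(name): a dict with "intrinsics" (3x3 intrinsics, pixels), "extrinsics" (4x4, takes a point from camera to world coordinates); the wrist camera has in their place "hand_eye" (4x4, takes a point from camera to tool coordinates, whose origin is the TCP and whose axes are the flange's). Camera axes: x right, y up, looking along -z (the intrinsics and any distortion apply to the point x, -y, -z); pixel columns grow to the right and rows downward; lengths in m; the calibration is good to about 2 mm. A picture is of the moment at which its call begins: read the wrist's pose just before it. camera_model takes no time and is no camera call.
- close_job(): hands the job in, once; it reports no verdict.
Trained networks look in the newest picture that a camera, given by its name, has taken for a name from the list of things; names that differ only in an ending like _2 or _b are one class to them, and where a whole thing is asked for, a point or a joint stands for the part that bears it (a point fixed in the world has none). Each returns a list of dicts, best first, with "conf" (0 to 1); they miss things now and then, are a little off and sometimes report something else, mostly with a low value. They report only what shows in the picture. A call takes as long as a camera call. They do not tell look-alikes from the thing itself.
- recognise(target, camera): "box" ([left, top, right, bottom] in pixels, round what is visible of it).
- pinpoint(target, camera): "uv" ([column, row] in pixels: a listed point, or the origin of a listed thing).
The state is a dict: "clock": time; "joints": joint angles; "qvel": joint speeds; "effort": joint torques, N m; "eef_pos": TCP position; "tool_rot": TCP orientation; "ft_force": force on the tool from outside, world axes, zero at the start; "ft_torque": the same for the moment, N m; "grip_width": finger opening in m.
Only numpy, scipy, OpenCV 4.12 (cv2) and the standard library are available. Lean on these libraries where they do the work, as an engineer would, in place of code of your own. Each camera call takes 0.05 s, during which the arm holds its last target.

TASK

Make up the two kits: in the teal tray lay the purple comb along the middle of the long cream strip and the green bangle on the middle of the round spot; in the pink tray lay the hair pick with the orange tips along the strip in the same way (each may point either way, same side up as now) and stand the lidded jar on the middle of the round spot. Set the glass and the jar down rather than dropping them, keep the jar upright, and leave the amber bangle, the nail polish, the hairbrush and the lotion bottle where they are.

Things in the scene. Friction and masses are not known exactly. Their poses are not given: they have to be found in the camera images.
- teal_tray: Teal kit tray, fixed to the table, 270 long (x) x 140 wide (y) mm. Floor top 4 mm above the table; low rim 4 mm thick, its top 8 mm above the table. Two cream inlays flush in the floor: a long strip 172 x 42 mm running along x, its centre at x = -42 mm, y = 0, and a round spot of 74 mm diameter, its centre at x = +87 mm, y = 0. Origin: centre of the underside, on the table, z up.
- pink_tray: Pink kit tray, fixed to the table, 270 long (x) x 140 wide (y) mm. Floor top 4 mm above the table; low rim 4 mm thick, its top 8 mm above the table. Two cream inlays flush in the floor: a long strip 172 x 42 mm running along x, its centre at x = -42 mm, y = 0, and a round spot of 74 mm diameter, its centre at x = +87 mm, y = 0. Origin: centre of the underside, on the table, z up.
- comb: Purple plastic comb lying flat, 160 long (x) x 32 wide (y) x 10 mm thick, 35 g, rigid; spine on the +y side, teeth on the -y side, can be gripped across its width. Origin: middle of its length and width, on the underside; z up. Lies roughly fore and aft as seen from the robot.
- hair_pick: Black hair pick lying flat, 164 mm long (x), 35 g. Handle 85 long (x = -80 to +5 mm), 22 wide (y), 11 mm thick; crossbar 44 mm wide and 10 mm thick at x = +2 to +16 mm; five tines 7 to 8 mm thick from there to x = +84 mm with orange silicone tips. Origin: on the long axis, on the underside, 80 mm from the handle's end; centre of mass about x = -10 mm. z up.
- green_bangle: Green glass bangle lying flat, a plain ring: outer diameter 66, inner diameter 48 (wall 9), height 14 mm, 50 g. Origin: centre of the underside, z up.
- jar: Ceramic jar, white with a blue band and a blue lid that is fixed on: body 52 mm diameter, straight from 4 to 46 mm height, lid 54 mm diameter from 46 to 51 mm, sloping to a knob 18 mm in diameter whose top is 70 mm above the underside, 180 g. Origin: centre of the underside, z up.
- amber_bangle: Bystander, to be left alone: orange-amber glass bangle lying flat, a plain ring: outer diameter 66, inner diameter 48 (wall 9), height 14 mm, 50 g. Origin: centre of the underside, z up.
- polish: Bystander, to be left alone: small red nail polish bottle with black cap, 32 mm diameter, 70 mm high, standing. Origin: centre of the underside.
- hairbrush: Bystander, to be left alone: dark wooden hairbrush lying bristles up beyond the trays, about 193 mm long (x), 56 mm wide, 35 mm high. Origin on the underside, near the middle.
- lotion: Bystander, to be left alone: cream-coloured lotion bottle with white cap, 52 mm diameter, 130 mm high, standing beyond the trays. Origin: centre of the underside.
Things that resemble listed ones, but are neither listed nor needed, are in the scene too. There is more than one size of the comb; the one meant has the size given above.

How it is judged:
By the outcome, as a careful person would: the job done as asked, in the order asked, and still so for the second after the job is handed in, with the robot touching nothing.
It also fails if it takes over 109 s, if anything falls off the work surface, if the arm or the gripper's body presses on something with over 40 N, if the wrist force passes 120 N, or if a joint passes its speed limit or range.

## Working session

There is one attempt and no reset: what is moved stays moved. The work goes in short steps, Python scripts to look and compute and a shell command to move; the robot and the scene stay as the last step left them, time stands still between calls to the robot, and variables do not carry over. Pictures are saved under pics/ and viewed, and the job is handed in when it is done.

```bash
ls; mkdir -p pics
cat > h.py <<'E'
from station import *
import numpy as np, cv2
from scipy.spatial.transform import Rotation as R
def cam(n):
    m=camera_model(n); K=np.array(m["intrinsics"])
    if "extrinsics" in m: return m,K,np.array(m["extrinsics"])
    o=get_obs(); T=np.eye(4); T[:3,:3]=R.from_rotvec(o["tool_rot"]).as_matrix(); T[:3,3]=o["eef_pos"]
    return m,K,T@np.array(m["hand_eye"])
def cloud(d,K,E):
    h,w=d.shape; u,v=np.meshgrid(np.arange(w),np.arange(h))
    p=np.stack([(u-K[0,2])/K[0,0]*d,-(v-K[1,2])/K[1,1]*d,-d],-1)
    return p@E[:3,:3].T+E[:3,3]
def save(n,p): cv2.imwrite("pics/"+n+".png",p[...,::-1])
def shot(c,n):
    m,K,E=cam(c); p,d=capture(c); save(n,p); np.savez("pics/"+n+".npz",p=p,d=d,K=K,E=E); return p,d,K,E
E
python3 - <<'E'
from h import *
for c in("top","scene","wrist"):
    p,d,K,E=shot(c,c+"0"); m=camera_model(c); print(c,{k:np.round(v,4).tolist() if k!="x" else v for k,v in m.items() if not isinstance(v,str)})
o=get_obs();print(o)
E
```

```text
pics
top {'intrinsics': [[457.2619, 0.0, 278.0011], [0.0, 457.2619, 206.4522], [0.0, 0.0, 1.0]], 'extrinsics': [[0.0198, 0.9975, -0.0684, 0.4277], [-0.9997, 0.0186, -0.0184, -0.0073], [-0.0171, 0.0687, 0.9975, 1.2861], [0.0, 0.0, 0.0, 1.0]]}
scene {'intrinsics': [[462.2651, 0.0, 289.4476], [0.0, 462.2651, 204.3932], [0.0, 0.0, 1.0]], 'extrinsics': [[-0.3498, -0.8045, 0.4801, 1.0427], [0.9368, -0.3022, 0.1762, 0.1794], [0.0033, 0.5114, 0.8593, 0.9628], [0.0, 0.0, 0.0, 1.0]]}
wrist {'intrinsics': [[323.1705, 0.0, 274.1056], [0.0, 323.1705, 208.6924], [0.0, 0.0, 1.0]], 'hand_eye': [[0.0005, 0.9571, 0.2897, 0.073], [1.0, -0.0005, -0.0001, 0.0004], [0.0, 0.2897, -0.9571, -0.1446], [0.0, 0.0, 0.0, 1.0]]}
{'clock': 0.15, 'joints': array([ 1.08150006,  0.42656257,  0.07385615,  1.60641156, -0.03410281,
        1.11079992, -0.06710858]), 'qvel': array([-2.00064668e-03, -1.39203777e-03,  2.55955306e-04, -1.31337374e-03,
       -6.15220396e-04, -7.82692222e-05,  5.65890914e-04]), 'effort': array([ 3.57660458e-03, -9.50313234e+01,  3.76384377e+00, -4.63766420e+01,
        1.93426647e-02,  7.75378168e-03,  3.76267235e-05]), 'eef_pos': array([ 0.22485985, -0.6361378 ,  0.23081004]), 'tool_rot': array([-3.09548498e+00, -5.30972285e-01,  3.27395718e-04]), 'ft_force': array([0.50371242, 0.12189918, 0.22078871]), 'ft_torque': array([ 0.01681712,  0.00234338, -0.01340924]), 'grip_width': 0.08527918401926647}
```

View pics/top0.png

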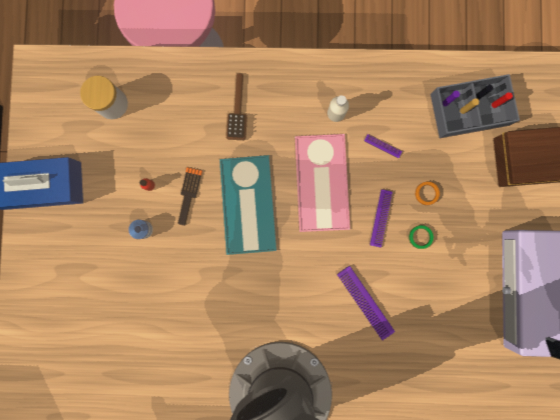

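View pics/scene0.png

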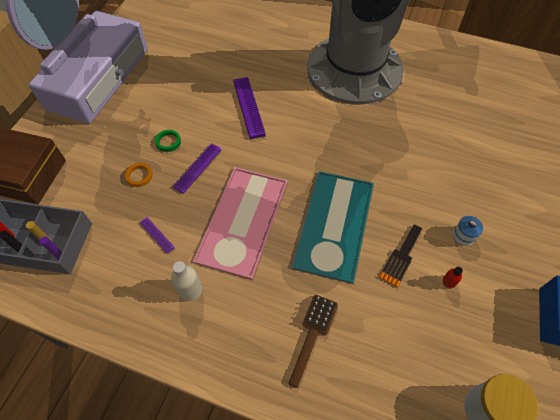

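Run:
```python
from h import *
for t in "teal_tray pink_tray comb hair_pick green_bangle jar amber_bangle polish hairbrush lotion".split():
    print(t,[(np.round(x["uv"]).tolist(),round(x["conf"],2)) for x in pinpoint(t,"top")])
```

```text
teal_tray [([245.0, 203.0], 0.88)]
pink_tray [([320.0, 181.0], 0.58)]
comb [([382.0, 145.0], 0.83), ([368.0, 304.0], 0.72), ([382.0, 217.0], 0.58), ([249.0, 202.0], 0.27)]
hair_pick [([190.0, 196.0], 0.67)]
green_bangle [([420.0, 237.0], 0.62)]
jar [([146.0, 229.0], 0.72)]
amber_bangle [([423.0, 192.0], 0.58)]
polish [([152.0, 181.0], 0.5)]
hairbrush [([236.0, 106.0], 0.76)]
lotion [([337.0, 111.0], 0.56)]
```

```bash
cat > seg.py <<'E'
from h import *
def rect(P): # P Nx2 -> centre,(L,W),angle of long axis
    c,(a,b),t=cv2.minAreaRect((P*1000).astype(np.float32))
    if a<b: a,b=b,a; t+=90
    t=(t+90)%180-90
    return np.round(c,1),round(a,1),round(b,1),round(t,1)
def blobs(mask,C,amin=40):
    n,l,s,_=cv2.connectedComponentsWithStats(mask.astype(np.uint8))
    for i in range(1,n):
        if s[i,4]>=amin:
            P=C[l==i]; print(i,s[i].tolist(),*rect(P[:,:2]),"z",np.round(np.percentile(P[:,2]*1000,[5,50,95]),1),"mean",np.round(P[:,:2].mean(0)*1000,1))
E
python3 - <<'E'
from seg import *
for n in("top0","scene0"):
    f=np.load("pics/"+n+".npz");p,d=f["p"],f["d"];C=cloud(d,f["K"],f["E"]);ok=d>0
    h,s,v=[a.astype(int) for a in cv2.split(cv2.cvtColor(p,cv2.COLOR_RGB2HSV))]
    work=ok&(C[...,2]>-.02)&(C[...,2]<.2)&(C[...,0]>.15)
    for nm,m in dict(purple=(h>125)&(h<150)&(s>110),green=(h>50)&(h<80)&(s>120),orange=(h>5)&(h<16)&(s>200)&(v>130),teal=(h>80)&(h<96)&(s>120),pink=(h>160)&(h<178)&(s>60)&(v>130),cream=(s<75)&(v>170),blue=(h>100)&(h<118)&(s>70),dark=(v<55)).items():
        print(n,nm); blobs(m&work,C)
E
```

```text
top0 purple
1 [443, 91, 17, 15, 121] [ 829.7 -462.3] 53.3 16.6 -44.4 z [ 9.  66.2 92.3] mean [ 816.2 -448.2]
2 [365, 135, 37, 23, 223] [ 692.6 -275.8] 106.6 20.3 63.8 z [ 1.1  6.4 11. ] mean [ 690.5 -277.3]
3 [371, 190, 21, 57, 462] [ 488.9 -270.2] 158.2 30.1 -11.6 z [ 3.8  9.1 13.2] mean [ 491.7 -268.6]
5 [338, 267, 56, 73, 1023] [ 255.7 -229.2] 215.1 41.0 35.6 z [ 1.1 11.7 16.3] mean [ 251.2 -234.1]
top0 green
1 [409, 225, 25, 24, 205] [ 439.1 -381. ] 62.0 61.4 43.3 z [ 6.4 13.1 17.8] mean [ 438.8 -380.5]
top0 orange
3 [416, 182, 23, 23, 177] [ 561.6 -398.2] 62.1 61.1 -57.0 z [ 7.7 13.8 18.4] mean [ 561.2 -397.5]
top0 teal
4 [226, 183, 11, 47, 312] [514.9 151.8] 129.3 28.4 -2.9 z [-0.3  4.2  7.9] mean [519.  149.7]
top0 pink
1 [297, 134, 52, 96, 2636] [ 586.7 -105.7] 266.5 135.6 3.6 z [0.  4.2 8.9] mean [ 583.5 -110.2]
top0 cream
1 [328, 95, 19, 26, 301] [ 799.3 -137.5] 79.5 37.5 -0.9 z [ 19.6  89.6 131.8] mean [ 777.6 -134.9]
7 [307, 139, 27, 27, 572] [672.9 -99.3] 75.8 73.9 -76.8 z [0.4 4.5 9. ] mean [673.1 -99.5]
8 [233, 161, 25, 26, 505] [606.6 111.6] 71.1 68.9 3.0 z [-0.   4.6
[... 3095 characters left out ...]
 z [ 2.  53.8 90.8] mean [ 837.8 -547.1]
45 [29, 232, 14, 14, 70] [ 807.3 -517.6] 16.9 8.4 59.5 z [ 3.2 26.3 50.5] mean [ 806.7 -518.3]
50 [23, 247, 16, 11, 91] [ 838.3 -510. ] 20.3 11.6 -24.7 z [ 2.5 23.8 42.1] mean [ 838.5 -510.5]
52 [42, 251, 9, 8, 50] [ 822. -474.] 42.8 19.0 -77.3 z [0.5 3.8 8.2] mean [ 825.7 -483.6]
54 [0, 255, 68, 18, 531] [ 860.9 -490.8] 161.2 3.3 -78.3 z [ 6.1 30.5 55.4] mean [ 859.9 -485.6]
56 [453, 267, 9, 9, 58] [568.5 380.3] 15.6 12.9 -34.1 z [55.8 67.3 70.6] mean [570.1 379.2]
66 [539, 277, 21, 69, 969] [576.6 575.4] 123.7 34.3 21.2 z [ 6.  38.8 72.9] mean [579.1 575.4]
73 [305, 296, 30, 35, 487] [739.3 137. ] 64.1 46.4 -1.9 z [18.8 22.5 25.6] mean [742.6 137.7]
```

```bash
cat > to.py <<'E'
import sys
from h import *
def to(x,y,z,yaw):  # mm, deg
    o=get_obs(); Rm=R.from_rotvec(o["tool_rot"]).as_matrix(); p=np.array(o["eef_pos"])*1e3
    c,s=np.cos(np.radians(yaw)),np.sin(np.radians(yaw))
    G=np.array([[c,s,0],[s,-c,0],[0,0,-1]])
    print("now",np.round(p,1),"yaw",round(np.degrees(np.arctan2(Rm[1,0],Rm[0,0])),1),"q",np.round(o["joints"],2),"t",round(o["clock"],2),"F",np.round(o["ft_force"],1),"w",round(o["grip_width"],4))
    print("shift",np.round(Rm.T@(np.array([x,y,z])-p),1),"turn",np.round(R.from_matrix(Rm.T@G).as_rotvec(),3))
if __name__=="__main__": to(*map(float,sys.argv[1:]))
E
python3 to.py 470 -272 200 -11
```

```text
now [ 224.9 -636.4  231.3] yaw 19.5 q [ 1.08  0.43  0.07  1.61 -0.03  1.11 -0.07] t 0.65 F [-0.7 -0.5  0.6] w 0.0854
shift [ 352.5 -261.9   31.3] turn [-0.    -0.     0.532]
```

View pics/wrist0.png

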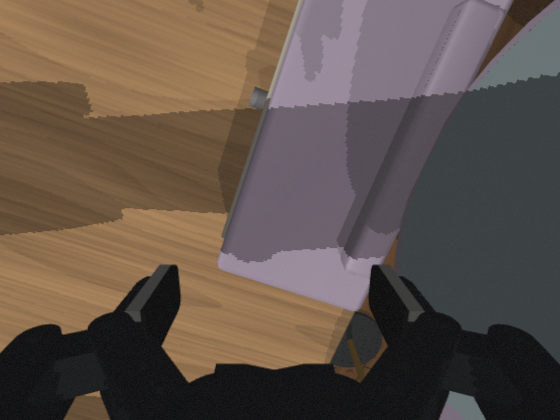

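```bash
python3 -m inch '[0,-62,-20,0,0,0,-1, 20,-124,-20,0,0,0,-1, 70,-180,0,0,0,0.13,-1, 120,-220,20,0,0,0.26,-1, 175,-262,31,0,0,0.4,-1, 235,-262,31,0,0,0.532,-1, 295,-262,31,0,0,0.532,-1, 352,-262,31,0,0,0.532,-1, 352,-262,31,0,0,0.532,-1, 352,-262,31,0,0,0.532,-1]'; python3 to.py 488 -272 150 -11
```

```text
clock: 1.9
eef_pos: [0.4703, -0.2714, 0.2]
tool_rot: [-3.127, 0.299, 0.0]
ft_force: [-0.1, 0.2, -0.8]
grip_width: 0.0853
now [ 470.3 -271.4  200. ] yaw -10.9 q [ 0.54  0.25 -0.16  1.93  0.05  0.97 -1.4 ] t 1.9 F [-0.1  0.2 -0.8] w 0.0853
shift [17.5 -2.7 50. ] turn [-0.     0.     0.002]
```

Run:
```python
from seg import *
p,d,K,E=shot("wrist","w1");C=cloud(d,K,E);ok=d>0
h,s,v=[a.astype(int) for a in cv2.split(cv2.cvtColor(p,cv2.COLOR_RGB2HSV))]
blobs((h>125)&(h<150)&(s>110)&ok,C,200)
print("green");blobs((h>45)&(h<85)&(s>110)&ok,C,200)
```

```text
1 [256, 88, 32, 152, 3827] [ 486.  -272.4] 157.9 31.4 -10.8 z [ 3.3 11.3 12.9] mean [ 486.5 -271.3]
2 [198, 293, 112, 77, 3421] [ 359.  -215.7] 248.8 122.6 -2.9 z [ 8.4 14.3 16.3] mean [ 294.7 -207.8]
green
1 [351, 165, 64, 61, 1668] [ 435.6 -382. ] 66.1 65.5 -46.9 z [ 7.3 15.5 16.9] mean [ 436.9 -382.8]
```

View pics/w1.png

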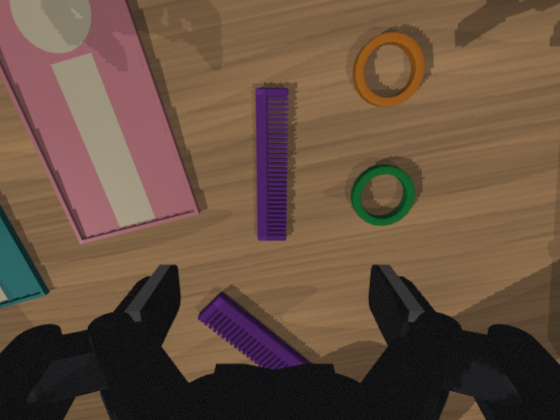

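Wrist view: the 160 mm comb sits at px (272,164), world (487,-272), angle -10.8°; green bangle at px (383,195), amber at (390,70). All match the fixed cameras.

```bash
python3 -m inch '[16,-2.7,60,0,0,0,-1, 16,-2.7,120,0,0,0,-1, 16,-2.7,170,0,0,0,-1, 16,-2.7,190,0,0,0,-0.5, 16,-2.7,200,0,0,0,-0.2, 16,-2.7,200,0,0,0,-0.2, 16,-2.7,200,0,0,0,0.4, 16,-2.7,200,0,0,0,0.4,16,-2.7,200,0,0,0,0.4]';python3 to.py 487 -272 0 -11
```

```text
clock: 3.08
eef_pos: [0.4855, -0.2732, 0.0016]
tool_rot: [3.126, -0.302, 0.001]
ft_force: [-3.0, 1.0, 9.5]
grip_width: 0.0304
now [ 485.5 -273.2    1.6] yaw -11.0 q [ 0.5   0.55 -0.13  2.02  0.13  0.58 -1.48] t 3.08 F [-3.   1.   9.5] w 0.0304
shift [ 1.2 -1.5  1.6] turn [ 0.001 -0.001 -0.   ]
```

```bash
python3 -m inch '[0,0,0,0,0,0,0.8, 0,0,0,0,0,0,0.8, 0,0,-3,0,0,0,0.8, 0,0,-50,0,0,0,0.8, 0,0,-100,0,0,0,0.8,0,0,-100,0,0,0,0.8]';python3 to.py 477.5 99 100 5.8
python3 - <<'E'
from seg import *
p,d,K,E=shot("wrist","w2")
E
```

```text
clock: 3.82
eef_pos: [0.4874, -0.2741, 0.1054]
tool_rot: [3.124, -0.302, 0.01]
ft_force: [0.4, 0.4, 0.1]
grip_width: 0.0301
now [ 487.4 -274.1  105.4] yaw -11.0 q [ 0.52  0.39 -0.16  1.98  0.09  0.78 -1.44] t 3.83 F [0.4 0.4 0.1] w 0.0301
shift [ -81.2 -364.3    4. ] turn [ 0.003 -0.006 -0.294]
```

View pics/w2.png

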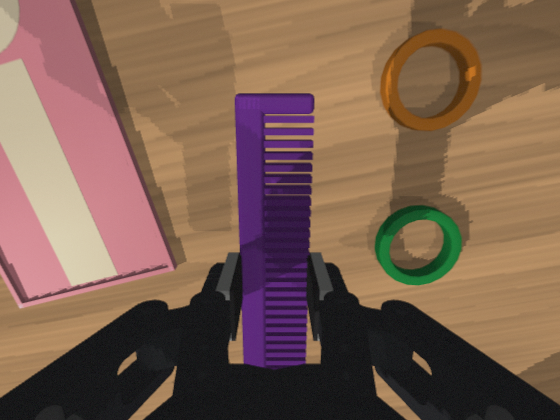

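```bash
cat > held.py <<'E'
# extents of coloured held object in tool frame (mm)
from seg import *
def held(n,hlo,hhi,smin,zlo=-40,zhi=20,show=True):
    p,d,K,E=shot("wrist",n); HE=np.array(camera_model("wrist")["hand_eye"]); T=cloud(d,K,HE)*1e3
    h,s,v=[a.astype(int) for a in cv2.split(cv2.cvtColor(p,cv2.COLOR_RGB2HSV))]
    m=(h>hlo)&(h<hhi)&(s>smin)&(d>0)&(T[...,2]>zlo)&(T[...,2]<zhi)
    blobs(m,T/1e3,150); return p,T,m
E
python3 -c "
from held import *
p,T,m=held('w3',125,150,110)
P=T[m]; print(np.round(np.percentile(P,[0.3,99.7],axis=0),1))"
```

```text
1 [235, 94, 79, 275, 17478] [12.7  0.9] 134.2 31.7 -0.1 z [-11.   -9.6  -6.1] mean [19.8  0.3]
[[-53.  -14.8 -12. ]
 [ 79.7  16.4  -3. ]]
```

```bash
python3 -m inch '[-10,-55,0,0,0,0,0.8, -22,-110,0,0,0,-0.1,0.8, -35,-165,0,0,0,-0.2,0.8, -46,-220,0,0,0,-0.294,0.8, -58,-275,0,0,0,-0.294,0.8, -70,-330,0,0,0,-0.294,0.8, -81,-364,4,0.003,-0.006,-0.294,0.8, -81,-364,4,0.003,-0.006,-0.294,0.8,-81,-364,4,0.003,-0.006,-0.294,0.8]';python3 to.py 477.5 99 30 5.8
python3 - <<'E'
from seg import *
p,d,K,E=shot("wrist","w4");C=cloud(d,K,E);ok=d>0
h,s,v=[a.astype(int) for a in cv2.split(cv2.cvtColor(p,cv2.COLOR_RGB2HSV))]
blobs((s<75)&(v>150)&ok,C,400)
print("teal");blobs((h>80)&(h<96)&(s>120)&ok,C,400)
E
```

```text
clock: 5.05
eef_pos: [0.4751, 0.0989, 0.0965]
tool_rot: [-3.136, -0.159, 0.009]
ft_force: [0.2, -0.5, -0.9]
grip_width: 0.0302
now [475.1  98.9  96.5] yaw 5.8 q [-0.02  0.32 -0.36  2.12  0.17  0.73 -1.96] t 5.05 F [ 0.2 -0.5 -0.9] w 0.0302
shift [ 2.8  0.2 66.5] turn [-0.002  0.006  0.   ]
1 [219, 0, 115, 82, 7753] [590.7 108.9] 73.9 48.4 -84.1 z [5.2 6.4 7.6] mean [594.2 109.4]
5 [511, 118, 49, 144, 3937] [504.5 -96.1] 114.6 37.7 18.8 z [5.2 6.3 7.4] mean [ 496.  -103.9]
teal
1 [165, 0, 223, 304, 32600] [507.2 100.6] 216.3 139.9 5.8 z [ 4.9  6.1 10. ] mean [529.1 102.2]
```

View pics/w4.png

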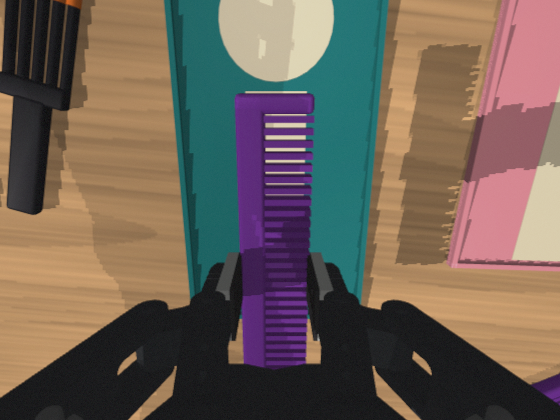

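```bash
python3 to.py 475.8 98 6 5.8; python3 -m inch '[0.6,1,60,-0.002,0.006,0,0.8, 0.8,1,80,-0.002,0.006,0,0.8, 0.8,1,88,-0.002,0.006,0,0.8, 0.8,1,90,-0.002,0.006,0,0.8, 0.8,1,91,-0.002,0.006,0,0.8]';python3 to.py 475.8 98 5 5.8
```

```text
now [475.3  98.5  96.7] yaw 5.8 q [-0.02  0.32 -0.36  2.12  0.17  0.73 -1.96] t 5.1 F [-0.7 -0.1 -1. ] w 0.03
shift [ 1.   0.7 90.7] turn [-0.002  0.005 -0.001]
clock: 5.72
eef_pos: [0.4763, 0.0975, 0.0065]
tool_rot: [3.138, 0.157, 0.003]
ft_force: [-0.2, -0.7, 0.2]
grip_width: 0.0301
now [476.3  97.5   6.5] yaw 5.7 q [-0.08  0.48 -0.3   2.17  0.28  0.53 -2.06] t 5.72 F [-0.2 -0.7  0.2] w 0.0301
shift [-0.5 -0.5  1.5] turn [ 0.    -0.002 -0.001]
```

```bash
python3 -m inch '[-0.5,-0.4,1.5,0,-0.002,0,0.8,-0.5,-0.4,2.3,0,-0.002,0,0.8]'; python3 -m inch '[0,0,0,0,0,0,0.25, 0,0,0,0,0,0,-0.1, 0,0,0,0,0,0,-0.3, 0,0,-5,0,0,0,-0.3,0,0,-60,0,0,0,-0.5,0,0,-110,0,0,0,-1, 0,0,-150,0,0,0,-1,0,0,-150,0,0,0,-1]';python3 to.py 420 -375 160 -11;  python3 - <<'E'
from seg import *
p,d,K,E=shot("wrist","w5");C=cloud(d,K,E);ok=d>0
h,s,v=[a.astype(int) for a in cv2.split(cv2.cvtColor(p,cv2.COLOR_RGB2HSV))]
print("cream");blobs((s<75)&(v>150)&ok,C,400)
print("purple");blobs((h>125)&(h<150)&(s>110)&ok,C,400)
print("teal");blobs((h>80)&(h<96)&(s>120)&ok,C,400)
E
```

```text
clock: 5.98
eef_pos: [0.4764, 0.0979, 0.0054]
tool_rot: [3.137, 0.157, 0.002]
ft_force: [-9.9, -2.6, 38.3]
grip_width: 0.03
clock: 6.98
eef_pos: [0.4777, 0.0983, 0.1585]
tool_rot: [-3.138, -0.156, -0.01]
ft_force: [-0.1, -0.1, -0.8]
grip_width: 0.0857
now [477.7  98.3 158.5] yaw 5.7 q [ 0.01  0.23 -0.4   2.07  0.12  0.85 -1.92] t 6.97 F [-0.1 -0.1 -0.8] w 0.0857
shift [-104.4  465.2   -2.1] turn [-0.001 -0.006  0.291]
cream
1 [230, 0, 88, 93, 6519] [601.8 110.5] 73.2 70.2 -84.1 z [5.1 6.4 7.6] mean [603.4 110.5]
2 [498, 0, 62, 36, 1881] [645.  -94.7] 54.9 26.1 -84.0 z [5.  6.3 7.7] mean [646.4 -96.1]
3 [495, 43, 62, 51, 2280] [ 607.  -104.3] 44.7 40.1 -86.0 z [5.1 6.4 7.6] mean [ 609.2 -102.6]
4 [251, 101, 44, 177, 825] [474.2  98.9] 172.4 40.0 7.2 z [5.2 6.3 7.5] mean [479.1 113.1]
10 [465, 125, 71, 112, 4962] [ 507.8 -111. ] 107.0 45.1 4.0 z [5.2 6.3 7.5] mean [ 509.  -110.8]
purple
1 [257, 107, 36, 167, 4778] [476.6  97.2] 156.9 30.9 5.7 z [10.9 15.3 16.8] mean [476.2  98.2]
teal
1 [187, 0, 174, 286, 29014] [509.8 101.1] 256.3 139.1 5.8 z [4.8 6.1 9.9] mean [518.4 101.9]
```

View pics/w5.png

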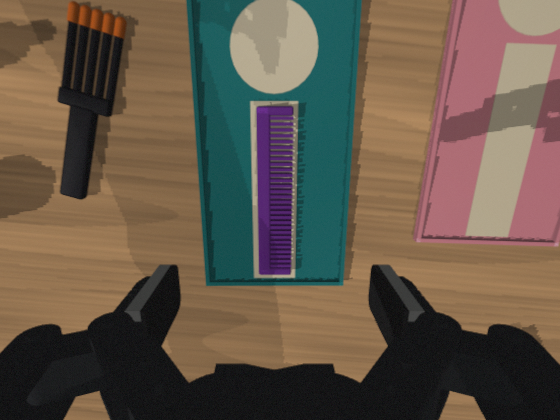

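Comb lies inside the strip (px 257–297 x 105–275 within strip 252–298 x 101–278), about 2 mm off centre at most. Bangle next.

```bash
python3 to.py 425 -382 150 0; python3 -m inch '[-8,60,0,0,0,0.1,-1,-18,120,0,0,0,0.1,-1,-28,180,0,0,0,0.1,-1,-40,240,0,0,0,0.1,-1,-52,300,0,0,0,0.1,-1,-64,360,0,0,0,0.1,-1,-76,420,0,0,0,0.1,-1,-100,472,6,-0.001,-0.006,0.1,-1,-100,472,6,-0.001,-0.006,0.1,-1,-100,472,6,-0.001,-0.006,0.1,-1]'; python3 to.py 437.5 -382 150 0
python3 - <<'E'
from seg import *
p,d,K,E=shot("wrist","w6");C=cloud(d,K,E);ok=d>0
h,s,v=[a.astype(int) for a in cv2.split(cv2.cvtColor(p,cv2.COLOR_RGB2HSV))]
print("green");blobs((h>45)&(h<85)&(s>110)&ok,C,200)
E
```

```text
now [476.8  98.  156.7] yaw 5.7 q [ 0.01  0.23 -0.4   2.08  0.12  0.85 -1.92] t 7.03 F [-0.1 -0.5 -0.6] w 0.0856
shift [-99.2 472.4   6.6] turn [ 0.    -0.004  0.099]
clock: 8.28
eef_pos: [0.4237, -0.381, 0.1492]
tool_rot: [-3.141, 0.001, 0.006]
ft_force: [0.6, 0.2, -0.2]
grip_width: 0.0855
now [ 423.7 -381.   149.2] yaw -0.0 q [ 0.69  0.35 -0.09  1.92  0.04  0.88 -0.99] t 8.28 F [ 0.6  0.2 -0.2] w 0.0855
shift [13.8  1.  -0.8] turn [-0.     0.004 -0.001]
green
1 [238, 144, 75, 74, 2136] [ 436.7 -382.3] 65.4 65.0 68.2 z [ 9.5 15.7 17. ] mean [ 436.8 -382.6]
```

View pics/w6.png

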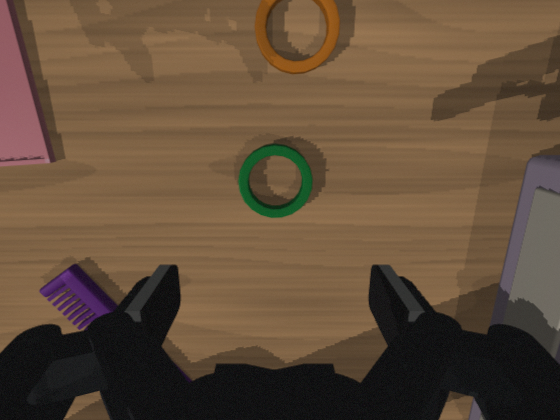

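```bash
python3 -m inch '[13.5,1.3,60,0,0.004,0,-1,13.5,1.3,110,0,0.004,0,-1,13.5,1.3,138,0,0.004,0,-1,13.5,1.3,148,0,0.004,0,-1,13.5,1.3,148,0,0.004,0,-1,13.5,1.3,148,0,0.004,0,-0.6,13.5,1.3,148,0,0.004,0,-0.3,13.5,1.3,148,0,0.004,0,0,13.5,1.3,148,0,0.004,0,0]'; python3 to.py 437 -382.3 80 0
```

```text
clock: 9.45
eef_pos: [0.4381, -0.3822, 0.0041]
tool_rot: [3.14, 0.0, 0.005]
ft_force: [-4.5, 6.5, 25.3]
grip_width: 0.0629
now [ 438.1 -382.2    4.1] yaw 0.0 q [ 0.67  0.57 -0.08  1.97  0.07  0.6  -1.03] t 9.45 F [-4.5  6.5 25.3] w 0.0629
shift [ -0.9   0.2 -75.9] turn [ 0.001 -0.003  0.   ]
```

```bash
python3 -m inch '[0,0,-3,0,0,0,0.3,0,0,-3,0,0,0,0.3,0,0,-30,0,0,0,0.3,0,0,-76,0,0,0,0.3,0,0,-96,0,0,0,0.3,0,0,-96,0,0,0,0.3]'; python3 to.py 480 95 100 5.8; python3 -c "
from held import *
p,T,m=held('w7',45,85,110)
P=T[m]; print(np.round(np.percentile(P,[0.3,99.7],axis=0),1))"
```

```text
clock: 10.2
eef_pos: [0.4386, -0.3827, 0.1018]
tool_rot: [3.138, 0.0, 0.009]
ft_force: [0.8, -0.1, -0.7]
grip_width: 0.0619
now [ 438.6 -382.7  101.8] yaw 0.0 q [ 0.68  0.42 -0.09  1.93  0.05  0.79 -1.01] t 10.2 F [ 0.8 -0.1 -0.7] w 0.0619
shift [ 4.140e+01 -4.777e+02  4.000e-01] turn [ 0.004 -0.005 -0.101]
1 [206, 206, 137, 133, 8363] [-1.6  0.9] 65.9 62.6 -0.0 z [-12.2 -11.   -2.5] mean [-0.7  0.7]
[[-33.2 -30.1 -12.9]
 [ 30.9  31.6   0.3]]
```

View pics/w7.png

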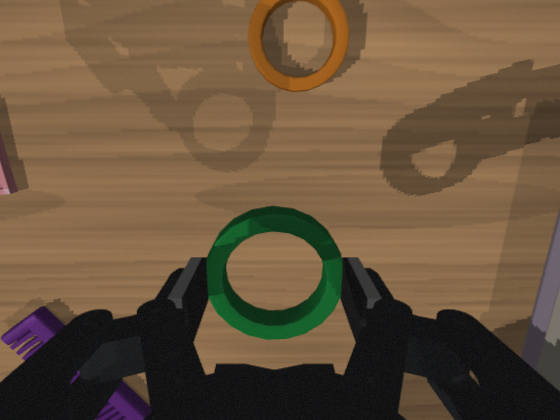

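```bash
python3 to.py 605.5 111.7 100 5.8; python3 -m inch '[15,-60,0,0,0,0,0.3,35,-118,0,0,0,0,0.3,55,-176,0,0,0,0,0.3,75,-234,0,0,0,0,0.3,95,-292,0,0,0,-0.1,0.3,115,-350,0,0,0,-0.1,0.3,135,-408,0,0,0,-0.1,0.3,155,-460,0,0,0,-0.1,0.3,166.8,-494.5,0,0.004,-0.005,-0.101,0.3,166.8,-494.5,0,0.004,-0.005,-0.101,0.3]'; python3 to.py 605.5 111.7 30 5.8
```

```text
now [ 438.  -382.3  100.5] yaw 0.0 q [ 0.68  0.43 -0.09  1.93  0.05  0.78 -1.01] t 10.25 F [-0.3  0.3  0.2] w 0.062
shift [ 1.675e+02 -4.939e+02  1.000e-01] turn [ 0.002 -0.004 -0.101]
clock: 11.5
eef_pos: [0.6044, 0.1159, 0.0985]
tool_rot: [-3.134, -0.166, 0.005]
ft_force: [0.0, -1.5, -0.4]
grip_width: 0.0618
now [604.4 115.9  98.5] yaw 6.1 q [-0.11  0.49 -0.24  1.84  0.14  0.83 -1.88] t 11.5 F [ 0.  -1.5 -0.4] w 0.0618
shift [ 0.9  4.5 68.5] turn [-0.003  0.003  0.004]
```

```bash
python3 -m inch '[1,4.3,40,-0.003,0.003,0.004,0.3,1,4.3,68,-0.003,0.003,0.004,0.3,1,4.3,80,-0.003,0.003,0.004,0.3,1,4.3,85,-0.003,0.003,0.004,0.3]'; python3 to.py 605.5 111.7 9 5.8
python3 - <<'E'
from seg import *
p,d,K,E=shot("wrist","w8")
E
```

```text
clock: 12.0
eef_pos: [0.6052, 0.1113, 0.0128]
tool_rot: [3.137, 0.159, -0.001]
ft_force: [1.1, 0.8, -1.1]
grip_width: 0.062
now [605.2 111.3  12.8] yaw 5.8 q [-0.13  0.6  -0.21  1.88  0.19  0.68 -1.92] t 12.0 F [ 1.1  0.8 -1.1] w 0.062
shift [ 0.3 -0.3  3.8] turn [ 0.     0.001 -0.   ]
```

View pics/w8.png

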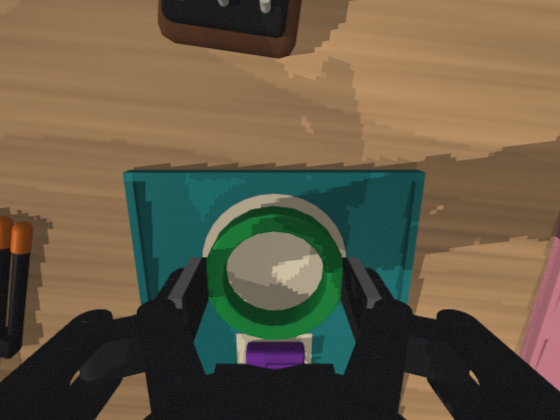

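```bash
python3 -m inch '[0.3,-0.3,2.5,0,0,0,0.3,0.3,-0.3,2.7,0,0,0,0.3]';python3 -m inch '[0,0,1,0,0,0,0.3]'
```

```text
clock: 12.3
eef_pos: [0.606, 0.1119, 0.0108]
tool_rot: [-3.138, -0.159, -0.001]
ft_force: [0.1, -0.1, -0.5]
grip_width: 0.0621
clock: 12.42
eef_pos: [0.6063, 0.1119, 0.0103]
tool_rot: [-3.137, -0.159, -0.002]
ft_force: [-0.5, 0.1, -0.9]
grip_width: 0.0621
```

```bash
python3 -m inch '[-0.5,0,1.2,0,0,0,0.3,-0.5,0,1.5,0,0,0,0.3]';python3 -m inch '[0,0,0.8,0,0,0,0.3,0,0,0.8,0,0,0,0.3]'
```

```text
clock: 12.68
eef_pos: [0.6058, 0.1119, 0.0089]
tool_rot: [-3.137, -0.159, -0.002]
ft_force: [-0.1, -0.1, -1.2]
grip_width: 0.0623
clock: 12.92
eef_pos: [0.6059, 0.1119, 0.0085]
tool_rot: [-3.138, -0.159, -0.003]
ft_force: [-2.8, -0.1, 8.8]
grip_width: 0.0623
```

Contact at 8.8 N. Release gently, open, lift, and check.

```bash
python3 -m inch '[0,0,0,0,0,0,-0.5,0,0,0,0,0,0,-0.75,0,0,0,0,0,0,-0.85,0,0,-3,0,0,0,-0.85,0,0,-50,0,0,0,-0.9,-20,0,-110,0,0,0,-1,-60,0,-150,0,0,0,-1,-60,0,-150,0,0,0,-1]';python3 to.py 500 269 150 -11;  python3 - <<'E'
from seg import *
p,d,K,E=shot("wrist","w9");C=cloud(d,K,E);ok=d>0
h,s,v=[a.astype(int) for a in cv2.split(cv2.cvtColor(p,cv2.COLOR_RGB2HSV))]
print("cream");blobs((s<75)&(v>150)&ok,C,400)
print("purple");blobs((h>125)&(h<150)&(s>110)&ok,C,400)
print("teal");blobs((h>80)&(h<96)&(s>120)&ok,C,400)
print("green");blobs((h>45)&(h<=78)&(s>110)&ok,C,200)
E
```

```text
clock: 13.92
eef_pos: [0.5456, 0.1059, 0.162]
tool_rot: [-3.137, -0.159, -0.01]
ft_force: [0.5, 0.1, -0.5]
grip_width: 0.0855
now [545.6 105.9 162. ] yaw 5.8 q [-0.09  0.32 -0.26  1.93  0.11  0.9  -1.87] t 13.93 F [ 0.5  0.1 -0.5] w 0.0855
shift [ -28.9 -166.8   11.8] turn [-0.001 -0.006  0.293]
cream
2 [481, 29, 79, 74, 3952] [680.5 -91.5] 68.1 47.8 -66.3 z [5.1 6.4 7.6] mean [680.3 -93.6]
4 [264, 102, 37, 49, 1321] [607.2 104.3] 37.1 36.2 65.7 z [5.1 6.3 7.5] mean [607.4 104.4]
6 [453, 127, 83, 170, 7379] [ 540.9 -108.8] 173.5 45.3 4.2 z [5.2 6.3 7.4] mean [ 547.3 -108.1]
7 [253, 177, 19, 154, 656] [474.3 115.7] 170.4 16.9 1.6 z [5.3 6.3 7.3] mean [490.2 117.1]
purple
2 [259, 182, 34, 148, 4523] [477.8  97.4] 158.1 30.9 5.7 z [10.9 15.  16.6] mean [483.2  98. ]
teal
1 [194, 73, 163, 266, 26177] [516.7 101.9] 268.8 139.2 5.8 z [ 4.9  6.1 10. ] mean [530.1 103.1]
green
1 [238, 90, 74, 77, 2071] [604.2 110.9] 64.1 63.3 5.5 z [18.2 19.8 21.1] mean [605.1 110.9]
```

View pics/w9.png

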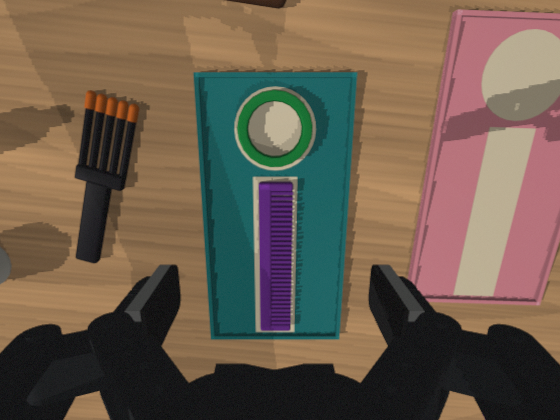

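```bash
cat > pick.py <<'E'
from seg import *
def pick(n,y0=.17,y1=.36,frame=None):
    f=np.load("pics/"+n+".npz");p,d=f["p"],f["d"];C=cloud(d,f["K"],f["E"])
    h,s,v=[a.astype(int) for a in cv2.split(cv2.cvtColor(p,cv2.COLOR_RGB2HSV))]
    reg=(d>0)&(C[...,1]>y0)&(C[...,1]<y1)&(C[...,2]>.004)&(C[...,2]<.03)
    m=reg&((v<70)|((h<16)&(s>190)&(v>100)))
    blobs(m,C,300)
    n_,l,st,_=cv2.connectedComponentsWithStats(cv2.morphologyEx(m.astype(np.uint8),cv2.MORPH_CLOSE,np.ones((5,5))))
    i=1+np.argmax(st[1:,4]);return C[l==i],p,m
if __name__=="__main__":
    import sys
    P,p,m=pick(sys.argv[1])
    P=P*1e3; c,L,W,t=rect(P[:,:2]/1e3); a=np.array([np.cos(np.radians(t)),np.sin(np.radians(t))]);b=np.array([-a[1],a[0]])
    u=(P[:,:2]-c)@a; w=(P[:,:2]-c)@b
    print(c,L,W,t)
    for lo in range(-90,90,10):
        k=(u>=lo)&(u<lo+10)
        if k.sum()>5: print(lo,k.sum(),np.round([w[k].min(),w[k].max(),(w[k].min()+w[k].max())/2,np.median(P[k,2])],1))
E
python3 pick.py w9
```

```text
1 [199, 78, 10, 116, 488] [589.7 172.8] 101.6 5.9 5.6 z [5.  6.2 9.8] mean [592.8 174.2]
2 [75, 91, 61, 172, 5634] [536.5 269.6] 161.8 45.0 -10.4 z [ 6.1  9.9 13.6] mean [548.9 266.9]
[574.6 238.5] 239.7 115.5 -45.4
-90 286 [-45.3 -13.6 -29.4  12.7]
-80 287 [-38.8  -8.2 -23.5  12.7]
-70 309 [-32.   -0.7 -16.3  12.6]
-60 428 [-24.8  20.9  -2.   12.4]
-50 528 [-18.2  26.4   4.1  11.5]
-40 657 [-21.6  33.2   5.8   8.7]
-30 671 [-17.8  41.1  11.7   8. ]
-20 669 [-11.4  47.1  17.8   7.8]
-10 679 [-4.1 54.6 25.2  8.1]
0 654 [ 2.3 57.8 30.   8.6]
10 400 [ 9.  50.2 29.6  9.3]
20 103 [16.8 34.5 25.7  9.7]
```

```bash
python3 to.py 521.7 272.2 100 -10.5; python3 -m inch '[-10,-55,0,0,0,0.1,-1,-18,-110,10,0,0,0.2,-1,-8,-166,40,0,0,0.28,-1,-7,-168,62,-0.001,-0.006,0.284,-1,-7,-168,62,-0.001,-0.006,0.284,-1]'; python3 to.py 521.7 272.2 4 -10.5;python3 -c "
from h import *
shot('wrist','w10')"; python3 pick.py w10
```

```text
now [546.2 105.8 160.3] yaw 5.8 q [-0.09  0.32 -0.26  1.93  0.11  0.89 -1.87] t 13.97 F [ 0.2 -0.6 -0.3] w 0.0854
shift [  -7.8 -168.    60.2] turn [-0.001 -0.005  0.284]
clock: 14.6
eef_pos: [0.5215, 0.2716, 0.0954]
tool_rot: [3.125, -0.285, -0.008]
ft_force: [0.6, -1.4, 0.5]
grip_width: 0.0857
now [521.5 271.6  95.4] yaw -10.4 q [-0.39  0.46 -0.25  1.9   0.15  0.81 -2.47] t 14.6 F [ 0.6 -1.4  0.5] w 0.0857
shift [ 0.5 -1.  91.4] turn [0.004 0.005 0.001]
2 [237, 74, 68, 219, 8534] [536.5 270.5] 162.7 45.3 -10.6 z [ 7.  10.  13.5] mean [550.9 267.6]
[536.5 270.8] 162.6 45.3 -10.8
-90 18 [-6.8  6.8  0.  12. ]
-80 291 [-10.   10.9   0.5  12.8]
-70 302 [-10.5  10.7   0.1  12.7]
-60 331 [-10.5  10.7   0.1  12.9]
-50 334 [-10.3  10.6   0.2  12.8]
-40 339 [-10.2  10.5   0.1  12.9]
-30 357 [-10.8  10.4  -0.2  12.9]
-20 382 [-10.6  10.3  -0.2  12.8]
-10 377 [-10.5  10.2  -0.1  12.8]
0 782 [-21.9  21.8  -0.1  12. ]
10 902 [-21.9  21.9   0.    9. ]
20 858 [-22.4  21.8  -0.3   8. ]
30 897 [-22.5  22.2  -0.2   8. ]
40 929 [-22.6  22.   -0.3   8. ]
50 1015 [-22.7  21.7  -0.5   8.1]
60 999 [-22.6  21.8  -0.4   8.5]
70 1055 [-22.7  22.6  -0.1   9.5]
80 61 [-21.   21.5   0.3   8.7]
```

View pics/w10.png

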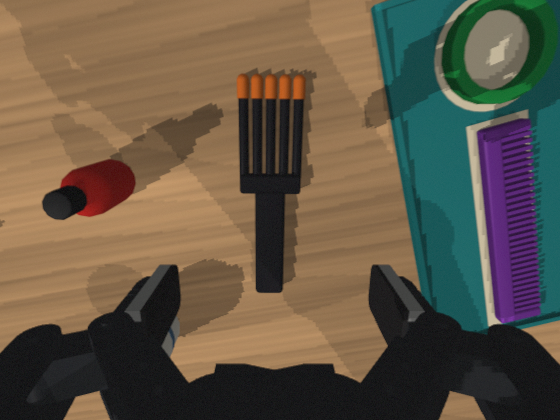

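```bash
python3 -m inch '[0.3,-1.6,50,0.004,0.005,0.003,-1,0.3,-1.6,80,0.004,0.005,0.003,-1,0.3,-1.6,90.5,0.004,0.005,0.003,-0.6,0.3,-1.6,90.5,0.004,0.005,0.003,-0.2,0.3,-1.6,90.5,0.004,0.005,0.003,0.2,0.3,-1.6,90.5,0.004,0.005,0.003,0.6,0.3,-1.6,90.5,0.004,0.005,0.003,0.8,0.3,-1.6,90.5,0.004,0.005,0.003,0.8]'; python3 to.py 521.7 272.2 4 -10.5
```

```text
clock: 15.65
eef_pos: [0.5235, 0.2727, 0.0079]
tool_rot: [-3.126, 0.292, -0.006]
ft_force: [-2.4, -1.8, 13.2]
grip_width: 0.0192
now [523.5 272.7   7.9] yaw -10.7 q [-0.42  0.58 -0.22  1.94  0.2   0.64 -2.52] t 15.65 F [-2.4 -1.8 13.2] w 0.0192
shift [-1.6  0.8  3.9] turn [-0.002 -0.004 -0.003]
```

```bash
python3 -m inch '[0,0,0,0,0,0,0.9,0,0,-1,0,0,0,0.9]';python3 -m inch '[0,0,-10,0,0,0,0.9,0,0,-50,0,0,0,0.9,0,0,-100,0,0,0,0.9,0,0,-100,0,0,0,0.9,0,0,-100,0,0,0,0.9]'; python3 to.py 541.5 -109 100 4; python3 -c "
from h import *
shot('wrist','w11')"
```

```text
clock: 15.9
eef_pos: [0.5236, 0.2728, 0.0094]
tool_rot: [-3.126, 0.292, -0.007]
ft_force: [-0.8, 0.1, -1.2]
grip_width: 0.0189
clock: 16.52
eef_pos: [0.5232, 0.2725, 0.1098]
tool_rot: [-3.125, 0.292, -0.008]
ft_force: [-0.9, -0.1, 0.2]
grip_width: 0.0188
now [523.2 272.5 109.8] yaw -10.7 q [-0.39  0.43 -0.26  1.9   0.15  0.82 -2.48] t 16.52 F [-0.9 -0.1  0.2] w 0.0188
shift [ 88.6 371.5   9.1] turn [-0.002 -0.005 -0.256]
```

View pics/w11.png

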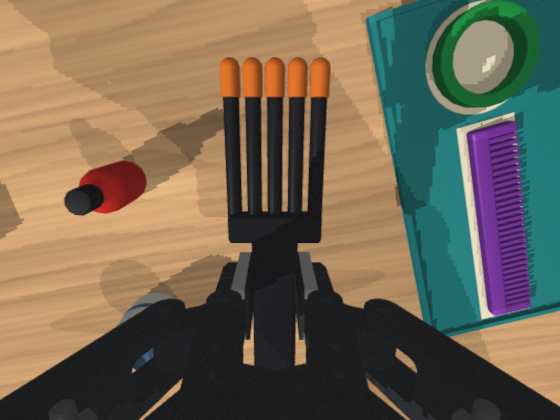

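```bash
cat > pk2.py <<'E'
from seg import *
import sys
f=np.load("pics/%s.npz"%sys.argv[1]);p,d=f["p"],f["d"];T=cloud(d,f["K"],np.array(camera_model("wrist")["hand_eye"]))
h,s,v=[a.astype(int) for a in cv2.split(cv2.cvtColor(p,cv2.COLOR_RGB2HSV))]
near=(d>0)&(T[...,2]<.02)&(T[...,0]>.0)&(abs(T[...,1])<.04)
m=near&((h<16)&(s>190)&(v>100)); blobs(m,T,80)
P=T[m]*1e3; print("tips",np.round(np.percentile(P,[.5,50,99.5],axis=0),1))
for lo in range(0,84,8):
    k=near&(T[...,0]*1e3>=lo)&(T[...,0]*1e3<lo+8); Q=T[k]*1e3
    if len(Q)>5: print(lo,np.round([Q[:,1].min(),Q[:,1].max(),(Q[:,1].min()+Q[:,1].max())/2,np.median(Q[:,2])],1))
E
python3 pk2.py w11
```

```text
1 [220, 58, 20, 39, 670] [ 86.8 -17.9] 15.0 7.9 -0.1 z [-2.6 -1.2  0.5] mean [ 86.3 -17.7]
2 [243, 58, 19, 39, 679] [86.7 -8.5] 15.0 7.8 0.0 z [-2.7 -1.3  0.6] mean [86.3 -8.4]
3 [266, 58, 18, 39, 661] [86.7  0.9] 14.8 7.2 -0.3 z [-2.7 -1.4  0.4] mean [86.3  0.9]
4 [288, 58, 19, 39, 675] [86.7 10.4] 14.9 7.6 -0.4 z [-2.7 -1.2  0.6] mean [86.4 10.2]
5 [310, 58, 20, 39, 683] [86.8 19.7] 15.1 7.6 0.3 z [-2.7 -1.4  1. ] mean [86.3 19.5]
tips [[ 79.3 -21.5  -3.4]
 [ 86.3   1.2  -1.3]
 [ 94.   23.1   1.7]]
0 [-40.   40.   -0.  -49.3]
8 [-40.   40.   -0.  -65.2]
16 [-20.9  23.2   1.1 -84.4]
24 [-21.1  23.5   1.2  -1.4]
32 [-21.4  23.7   1.2  -0.1]
40 [-21.3  23.6   1.2  -0.1]
48 [-21.1  23.6   1.2  -0.1]
56 [-21.4  23.6   1.1  -0.1]
64 [-21.4  23.5   1.   -0. ]
72 [-21.9  24.2   1.1  -0.1]
80 [-22.   24.2   1.1  -1.3]
```

```bash
python3 to.py 530 -108.5 100 4; python3 -m inch '[10,60,0,0,0,0,0.9,22,120,0,0,0,-0.1,0.9,35,180,0,0,0,-0.2,0.9,47,240,0,0,0,-0.256,0.9,60,300,0,0,0,-0.256,0.9,72,350,0,0,0,-0.256,0.9,77.3,373.2,9,-0.002,-0.005,-0.256,0.9,77.3,373.2,9,-0.002,-0.005,-0.256,0.9,77.3,373.2,9,-0.002,-0.005,-0.256,0.9]'; python3 to.py 530 -108.5 30 4
python3 - <<'E'
from seg import *
p,d,K,E=shot("wrist","w12");C=cloud(d,K,E);ok=d>0
h,s,v=[a.astype(int) for a in cv2.split(cv2.cvtColor(p,cv2.COLOR_RGB2HSV))]
lo=ok&(C[...,2]<.03)
print("cream");blobs((s<75)&(v>150)&lo,C,400)
print("pink");blobs(((h>160)|(h<3))&(s>60)&(v>100)&lo,C,800)
E
```

```text
now [522.8 272.3 109.1] yaw -10.7 q [-0.39  0.44 -0.26  1.9   0.15  0.82 -2.48] t 16.57 F [-0.3 -0.2 -0.9] w 0.0188
shift [ 77.6 372.9   8.5] turn [-0.002 -0.004 -0.256]
clock: 17.7
eef_pos: [0.5293, -0.1079, 0.0989]
tool_rot: [-3.139, -0.111, 0.004]
ft_force: [0.1, 0.2, 0.3]
grip_width: 0.019
now [ 529.3 -107.9   98.9] yaw 4.0 q [ 0.26  0.38 -0.21  2.01  0.11  0.76 -1.52] t 17.7 F [0.1 0.2 0.3] w 0.019
shift [ 0.8  0.7 68.9] turn [-0.001  0.002  0.001]
cream
1 [218, 0, 117, 63, 5623] [ 652.  -101.1] 74.6 37.1 -85.8 z [5.2 6.4 7.6] mean [ 655.2 -100.9]
2 [261, 73, 6, 138, 598] [577.4 -97.4] 97.6 3.6 3.7 z [5.2 6.4 7.5] mean [573.5 -97.8]
3 [282, 73, 7, 138, 626] [ 578.6 -112.9] 97.4 3.7 3.9 z [5.2 6.4 7.5] mean [ 576.8 -113. ]
pink
1 [166, 0, 85, 305, 14833] [554.1 -62.7] 228.4 54.9 3.8 z [ 4.9  6.1 10.1] mean [575.4 -54.6]
2 [302, 0, 86, 306, 15343] [ 562.2 -151.2] 223.6 53.1 3.8 z [ 4.9  6.1 10. ] mean [ 582.6 -157.6]
```

View pics/w12.png

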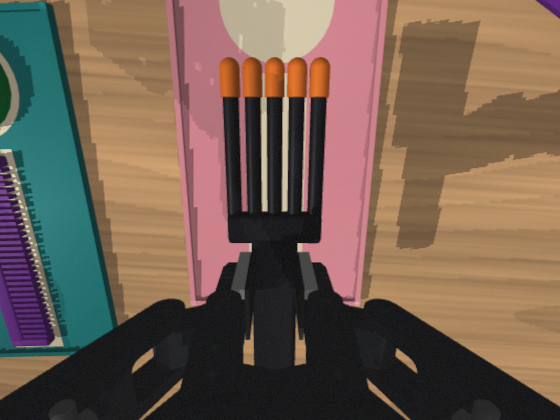

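```bash
python3 to.py 531 -107.9 14 3.9; python3 -m inch '[1.7,0,50,-0.001,0.002,0.002,0.9,1.7,0,74,-0.001,0.002,0.002,0.9,1.7,0,82,-0.001,0.002,0.002,0.9,1.7,0,84,-0.001,0.002,0.002,0.9,1.7,0,85,-0.001,0.002,0.002,0.9]';python3 to.py 531 -107.9 12 3.9
```

```text
now [ 529.6 -107.6   99.1] yaw 4.1 q [ 0.26  0.38 -0.21  2.01  0.11  0.76 -1.52] t 17.75 F [ 0.8 -0.5  0. ] w 0.0192
shift [ 1.6  0.5 85.1] turn [-0.001  0.002  0.003]
clock: 18.38
eef_pos: [0.5317, -0.1073, 0.015]
tool_rot: [3.139, 0.109, 0.003]
ft_force: [0.8, -0.7, -0.8]
grip_width: 0.0189
now [ 531.7 -107.3   15. ] yaw 4.0 q [ 0.23  0.51 -0.18  2.05  0.16  0.59 -1.57] t 18.38 F [ 0.8 -0.7 -0.8] w 0.0189
shift [-0.8  0.6  3. ] turn [ 0.001 -0.002  0.001]
```

```bash
python3 -m inch '[-0.8,0.6,1.5,0,0,0,0.9,-0.8,0.6,1.5,0,0,0,0.9]'; python3 -m inch '[0,0,1,0,0,0,0.9,0,0,1,0,0,0,0.9]'
```

```text
clock: 18.62
eef_pos: [0.5312, -0.1081, 0.014]
tool_rot: [3.139, 0.109, 0.004]
ft_force: [-0.3, -0.7, -0.8]
grip_width: 0.0189
clock: 18.88
eef_pos: [0.5312, -0.1081, 0.0131]
tool_rot: [3.139, 0.108, 0.004]
ft_force: [0.0, -0.5, -0.2]
grip_width: 0.0191
```

```bash
python3 -m inch '[0,0,1,0,0,0,0.9,0,0,1,0,0,0,0.9]'; python3 -m inch '[0,0,0.8,0,0,0,0.9,0,0,0.8,0,0,0,0.9]'
```

```text
clock: 19.12
eef_pos: [0.5313, -0.1081, 0.0121]
tool_rot: [3.139, 0.108, 0.004]
ft_force: [0.3, 0.3, -0.3]
grip_width: 0.0187
clock: 19.38
eef_pos: [0.5313, -0.1082, 0.0119]
tool_rot: [3.139, 0.108, 0.004]
ft_force: [-4.8, 0.9, 16.0]
grip_width: 0.0192
```

```bash
python3 -m inch '[0,0,0,0,0,0,0.4,0,0,0,0,0,0,0.1,0,0,0,0,0,0,0,0,0,-5,0,0,0,0,0,0,-55,0,0,0,-0.5,0,0,-110,0,0,0,-1,0,0,-150,0,0,0,-1,0,0,-150,0,0,0,-1]';python3 to.py 440 391 150 0;  python3 - <<'E'
from seg import *
p,d,K,E=shot("wrist","w13");C=cloud(d,K,E);ok=d>0
h,s,v=[a.astype(int) for a in cv2.split(cv2.cvtColor(p,cv2.COLOR_RGB2HSV))]
lo=ok&(C[...,2]<.03)
print("cream");blobs((s<75)&(v>150)&lo,C,300)
print("pink");blobs(((h>160)|(h<3))&(s>60)&(v>100)&lo,C,800)
print("pick");blobs(((v<70)|((h<16)&(s>190)&(v>100)))&lo&(C[...,2]>.008)&(C[...,0]>.44),C,300)
E
```

```text
clock: 20.38
eef_pos: [0.5326, -0.1083, 0.1653]
tool_rot: [3.137, 0.108, 0.013]
ft_force: [-0.7, -1.0, -1.2]
grip_width: 0.0857
now [ 532.6 -108.3  165.3] yaw 3.9 q [ 0.27  0.29 -0.23  1.96  0.09  0.89 -1.5 ] t 20.38 F [-0.7 -1.  -1.2] w 0.0857
shift [ -58.2 -504.5   13.5] turn [ 0.002 -0.008  0.069]
cream
1 [231, 0, 88, 82, 3839] [ 662.3 -104.9] 74.3 57.4 -56.3 z [5.2 6.4 7.6] mean [ 663.1 -109. ]
3 [21, 70, 30, 46, 873] [606.8 108. ] 30.8 28.7 51.0 z [5.2 6.4 7.7] mean [607.4 107.9]
15 [252, 182, 43, 84, 822] [ 498.5 -111.3] 87.3 42.4 3.8 z [5.2 6.4 7.5] mean [491.4 -99.6]
pink
1 [190, 0, 171, 273, 26880] [ 570.6 -106. ] 249.2 141.9 3.8 z [ 4.8  6.1 10. ] mean [ 579.  -107.2]
pick
33 [26, 57, 44, 78, 621] [604.2  89.6] 62.9 24.8 1.2 z [ 9.1 14.8 19.6] mean [606.4  83.8]
35 [0, 67, 34, 60, 509] [601.3 122.7] 48.5 26.2 10.8 z [ 8.6 13.1 19.5] mean [601.  126.9]
41 [248, 90, 52, 172, 5159] [ 543.7 -107.7] 161.4 44.5 3.8 z [11.2 14.4 17.6] mean [ 557.3 -107. ]
48 [543, 165, 17, 52, 534] [ 550.7 -373.8] 51.2 13.5 16.7 z [ 8.9 14.8 16.7] mean [ 552.3 -371.8]
64 [47, 207, 40, 64, 776] [472.6  91. ] 67.6 23.2 5.6 z [ 9.4 13.  15.8] mean [473.   90.2]
```

View pics/w13.png

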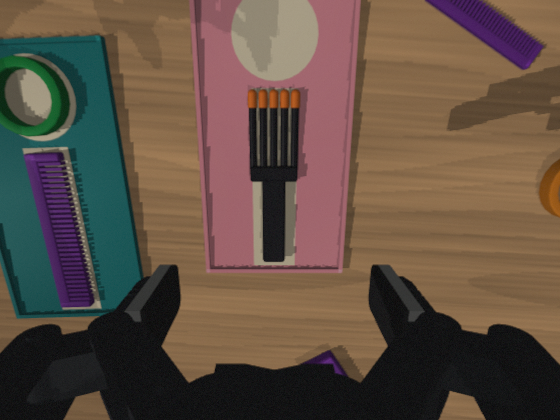

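```bash
python3 to.py 415 375 150 30; python3 -m inch '[-10,-60,0,0,0,0,-1,-22,-120,0,0,0,-0.1,-1,-34,-180,0,0,0,-0.2,-1,-46,-240,0,0,0,-0.3,-1,-58,-300,0,0,0,-0.4,-1,-66,-360,0,0,0,-0.455,-1,-75,-420,0,0,0,-0.455,-1,-84,-486,10,0.002,-0.008,-0.455,-1,-84,-490,15,0.002,-0.008,-0.455,-1,-84,-490,15,0.002,-0.008,-0.455,-1]'; python3 to.py 440 391 150 30;  python3 - <<'E'
from seg import *
p,d,K,E=shot("wrist","w14");C=cloud(d,K,E);ok=d>0
h,s,v=[a.astype(int) for a in cv2.split(cv2.cvtColor(p,cv2.COLOR_RGB2HSV))]
blobs(ok&(C[...,2]>.03)&(C[...,2]<.09),C,300)
blobs(ok&(C[...,2]>.047)&(C[...,2]<.09),C,300)
print("knob");blobs(ok&(C[...,2]>.066)&(C[...,2]<.09),C,100)
E
```

```text
now [ 531.5 -108.2  163.3] yaw 3.9 q [ 0.27  0.29 -0.23  1.96  0.09  0.89 -1.5 ] t 20.43 F [-0.4 -0.3 -0.8] w 0.0854
shift [ -83.1 -490.1   11.9] turn [ 0.003 -0.005 -0.455]
clock: 21.68
eef_pos: [0.4132, 0.3746, 0.1452]
tool_rot: [3.032, 0.815, -0.009]
ft_force: [-0.7, 0.9, -0.5]
grip_width: 0.0856
now [413.2 374.6 145.2] yaw 30.1 q [-0.42  0.38 -0.53  1.92  0.24  0.91 -2.11] t 21.68 F [-0.7  0.9 -0.5] w 0.0856
shift [31.4 -0.8 -5. ] turn [0.001 0.006 0.002]
1 [350, 0, 57, 41, 1753] [560.5 380.5] 30.7 20.2 -71.4 z [34.9 49.6 72.3] mean [558.8 382.6]
2 [235, 129, 73, 73, 3671] [441.1 393.2] 53.3 52.9 85.6 z [52.8 55.4 58.9] mean [442.4 394. ]
1 [359, 0, 48, 34, 1144] [560.6 380.8] 27.2 16.3 -74.1 z [47.6 52.6 72.6] mean [560.3 382. ]
5 [235, 129, 73, 73, 3671] [441.1 393.2] 53.3 52.9 85.6 z [52.8 55.4 58.9] mean [442.4 394. ]
knob
1 [377, 0, 30, 17, 371] [562.2 380. ] 16.9 7.6 -62.8 z [67.3 71.5 73.1] mean [561.9 380.7]
```

View pics/w14.png

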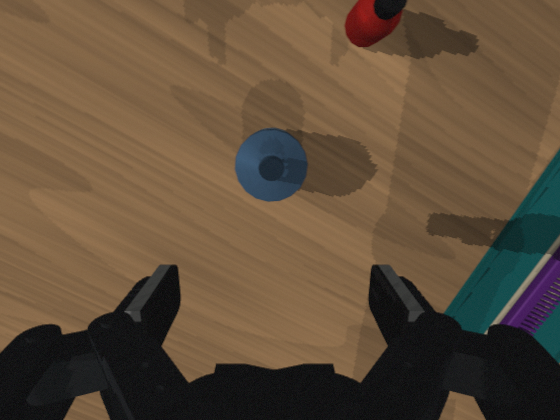

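```bash
python3 - <<'E'
from seg import *
f=np.load("pics/w14.npz");C=cloud(f["d"],f["K"],f["E"])*1e3
print(np.round(C[168,235:312:5,2],0)); print(np.round(C[125:206:5,271,2],0)); print(np.round(f["d"][168,260:284:2],3))
f=np.load("pics/scene0.npz");C=cloud(f["d"],f["K"],f["E"])*1e3
print(np.round(C[210:250:2,470,2],0))
E
python3 to.py 441.5 392.8 12 30
```

```text
[54. 54. 56. 56. 59. 26. 26. 26. 26. 27. 60. 58. 57. 56. 54.  3.]
[ 1. 53. 54. 55. 57. 59. 59. 27. 27. 27. 27. 28. 58. 56. 55. 53.  1.]
[0.265 0.264 0.265 0.264 0.265 0.265 0.264 0.265 0.264 0.266 0.264 0.265]
[-3.  1. -1. 48. 52. 54. -2. 65. 58. 52. 52. 52. 51. 49. 37. 29. 19.  7.
 -2. -4.]
now [413.9 373.7 145.8] yaw 30.0 q [-0.41  0.38 -0.53  1.92  0.24  0.91 -2.11] t 21.73 F [ 0.3  0.3 -0.2] w 0.0854
shift [ 34.2  -2.9 133.6] turn [0.001 0.006 0.   ]
```

```bash
python3 -m inch '[34.2,-2.9,0,0.001,0.006,0,-1,34.2,-2.9,40,0.001,0.006,0,-1,34.2,-2.9,90,0.001,0.006,0,-1,34.2,-2.9,120,0.001,0.006,0,-1,34.2,-2.9,136,0.001,0.006,0,-1,34.2,-2.9,138,0.001,0.006,0,-1]'; python3 to.py 441.5 392.8 8 30
```

```text
clock: 22.48
eef_pos: [0.4418, 0.3918, 0.0073]
tool_rot: [3.034, 0.811, -0.0]
ft_force: [0.8, -0.5, 0.1]
grip_width: 0.0855
now [441.8 391.8   7.3] yaw 29.9 q [-0.5   0.61 -0.44  1.93  0.39  0.69 -2.22] t 22.48 F [ 0.8 -0.5  0.1] w 0.0855
shift [ 0.3 -1.1 -0.7] turn [ 0.001  0.    -0.001]
```

```bash
python3 -m inch '[0.3,-1.1,0,0,0,0,-0.6,0.3,-1.1,0,0,0,0,-0.4,0.3,-1.1,0,0,0,0,-0.2,0.3,-1.1,0,0,0,0,0,0.3,-1.1,0,0,0,0,0.3,0.3,-1.1,0,0,0,0,0.3]'; python3 to.py 441.5 392.8 7 30
```

```text
clock: 23.22
eef_pos: [0.442, 0.3934, 0.0086]
tool_rot: [3.035, 0.812, 0.002]
ft_force: [-2.2, -2.4, 11.1]
grip_width: 0.0508
now [442.  393.4   8.6] yaw 29.9 q [-0.5   0.61 -0.44  1.93  0.39  0.69 -2.22] t 23.23 F [-2.2 -2.4 11.1] w 0.0508
shift [-0.8  0.3  1.6] turn [ 0.    -0.001 -0.001]
```

```bash
python3 -m inch '[0,0,0,0,0,0,0.4,0,0,-4,0,0,0,0.4,0,0,-30,0,0,0,0.4,0,0,-70,0,0,0,0.4,0,0,-110,0,0,0,0.4,0,0,-110,0,0,0,0.4]'; python3 to.py 671.5 -99.6 118 30
python3 - <<'E'
from seg import *
p,d,K,E=shot("wrist","w15");T=cloud(d,K,np.array(camera_model("wrist")["hand_eye"]))
h,s,v=[a.astype(int) for a in cv2.split(cv2.cvtColor(p,cv2.COLOR_RGB2HSV))]
blobs((h>95)&(h<120)&(s>70)&(d>0)&(T[...,2]<0),T,100)
E
```

```text
clock: 23.98
eef_pos: [0.443, 0.3946, 0.1218]
tool_rot: [-3.033, -0.811, -0.009]
ft_force: [0.0, 0.2, -1.2]
grip_width: 0.0511
now [443.  394.6 121.8] yaw 29.9 q [-0.43  0.46 -0.51  1.87  0.29  0.88 -2.13] t 23.98 F [ 0.   0.2 -1.2] w 0.0511
shift [-48.6 542.2   3.3] turn [-0.    -0.006 -0.001]
1 [225, 228, 101, 30, 353] [19.4  0.5] 43.2 12.1 -89.3 z [-18.8 -16.9 -14.4] mean [22.1  0.1]
2 [201, 251, 148, 120, 13222] [3.9 0.3] 54.1 44.6 88.9 z [-58.3 -47.1 -43.6] mean [6.8 0.3]
```

View pics/w15.png

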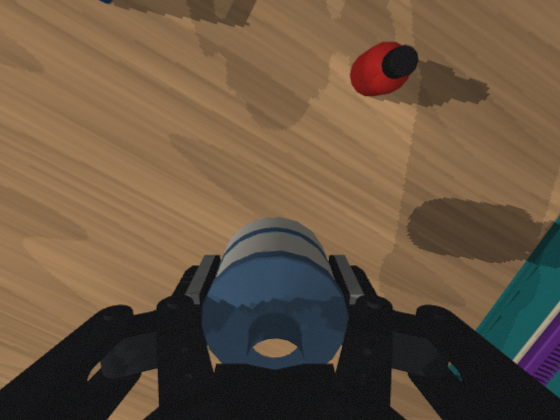

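```bash
python3 -m inch '[-2,25,0,0,0,0,0.4,-6,65,0,0,0,0,0.4,-11,115,0,0,0,0,0.4,-15,165,0,0,0,0,0.4,-20,215,0,0,0,0,0.4,-24,265,0,0,0,0,0.4,-29,315,0,0,0,0,0.4,-33,365,0,0,0,0,0.4,-37,410,0,0,0,0,0.4,-40,440,0,0,0,0,0.4]'; python3 to.py 672 -98.9 118 30
```

```text
clock: 25.28
eef_pos: [0.6271, -0.0102, 0.1183]
tool_rot: [-3.035, -0.808, -0.003]
ft_force: [0.3, 0.1, -1.1]
grip_width: 0.051
now [627.1 -10.2 118.3] yaw 29.8 q [ 0.22  0.5  -0.4   1.79  0.24  0.9  -1.34] t 25.27 F [ 0.3  0.1 -1.1] w 0.051
shift [-5.2 99.2  0.3] turn [-0.    -0.002 -0.003]
```

```bash
python3 -m inch '[-2,40,0,0,0,-0.003,0.4,-4,75,0,0,0,-0.003,0.4,-5.2,99.2,0,0,0,-0.003,0.4,-5.2,99.2,20,0,-0.002,-0.003,0.4,-5.2,99.2,55,0,-0.002,-0.003,0.4,-5.2,99.2,75,0,-0.002,-0.003,0.4,-5.2,99.2,75,0,-0.002,-0.003,0.4]'; python3 to.py 672 -98.9 20 30;python3 - <<'E'
from seg import *
p,d,K,E=shot("wrist","w16");shot("scene","s16")
E
```

```text
clock: 26.15
eef_pos: [0.6708, -0.0978, 0.0414]
tool_rot: [-3.033, -0.814, 0.005]
ft_force: [0.7, -0.8, -1.7]
grip_width: 0.0509
now [670.8 -97.8  41.4] yaw 30.1 q [ 0.3   0.66 -0.35  1.71  0.29  0.83 -1.23] t 26.15 F [ 0.7 -0.8 -1.7] w 0.0509
shift [ 0.6  1.6 21.4] turn [-0.003  0.003  0.001]
```

View pics/w16.png

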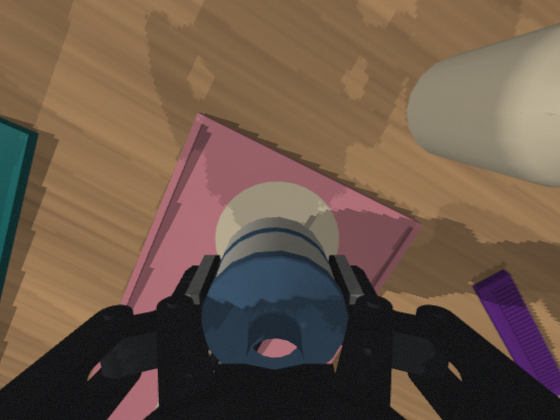

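View pics/s16.png

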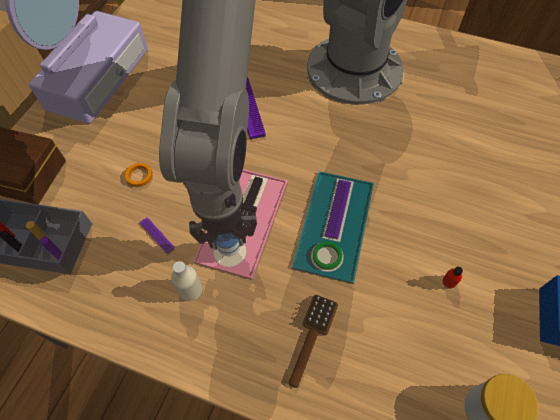

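Run:
```python
from seg import *
f=np.load("pics/w16.npz");p,d=f["p"],f["d"];C=cloud(d,f["K"],f["E"])*1e3
m=(d>0)&(abs(C[...,2]-6)<3)
h,s,v=[a.astype(int) for a in cv2.split(cv2.cvtColor(p,cv2.COLOR_RGB2HSV))]
cr=m&(h>12)&(h<50)&(s<110)&(np.hypot(C[...,0]-671.5,C[...,1]+99.6)<45)
P=C[cr]; print(len(P))
# outer boundary per angle
a=np.degrees(np.arctan2(P[:,1]+99.6,P[:,0]-671.5)); r=np.hypot(P[:,1]+99.6,P[:,0]-671.5)
for k in range(-180,180,15):
    q=(a>=k)&(a<k+15)
    if q.sum()>10: print(k,q.sum(),np.round(np.percentile(r[q],[98,100]),1))
```

```text
4588
-90 39 [36.7 36.8]
-75 209 [36.5 36.7]
-60 280 [36.1 36.5]
-45 322 [35.6 36.2]
-30 359 [35.3 35.5]
-15 382 [34.9 35.3]
0 389 [34.9 35.1]
15 385 [34.7 35.3]
30 410 [34.7 35.2]
45 392 [35.  35.3]
60 371 [35.2 35.4]
75 345 [35.4 35.7]
90 296 [35.9 36.1]
105 236 [36.4 36.6]
120 155 [36.9 37.1]
135 18 [36.7 36.9]
```

```bash
python3 to.py 671.2 -99 16 30; python3 -m inch '[0.2,1.2,14,-0.003,0.003,0,0.4,0.2,1.2,22,-0.003,0.003,0,0.4,0.2,1.2,24,-0.003,0.003,0,0.4,0.2,1.2,25,-0.003,0.003,0,0.4]'; python3 to.py 671.2 -99 12.6 30
```

```text
now [672.4 -98.3  43.9] yaw 30.0 q [ 0.3   0.66 -0.35  1.71  0.29  0.83 -1.22] t 26.25 F [-0.2  0.9 -1.4] w 0.0508
shift [-1.4  0.  27.9] turn [-0. -0.  0.]
clock: 26.75
eef_pos: [0.6732, -0.0991, 0.0188]
tool_rot: [3.033, 0.813, 0.006]
ft_force: [-0.5, -0.4, -1.2]
grip_width: 0.0511
now [673.2 -99.1  18.8] yaw 30.0 q [ 0.3   0.69 -0.34  1.72  0.3   0.79 -1.24] t 26.75 F [-0.5 -0.4 -1.2] w 0.0511
shift [-1.7 -1.2  6.2] turn [ 0.003 -0.003  0.   ]
```

```bash
python3 -m inch '[-1.7,-1.2,2,0.003,-0.003,0,0.4,-1.7,-1.2,3.5,0.003,-0.003,0,0.4,-1.7,-1.2,3.5,0.003,-0.003,0,0.4]'; python3 to.py 671.2 -99 13 30;  python3 -m inch '[0,0,1.2,0,0,0,0.4,0,0,1.2,0,0,0,0.4]'
```

```text
clock: 27.12
eef_pos: [0.6711, -0.099, 0.0153]
tool_rot: [-3.034, -0.814, -0.0]
ft_force: [0.1, -0.1, -1.5]
grip_width: 0.051
now [671.1 -99.   15.3] yaw 30.0 q [ 0.3   0.69 -0.34  1.72  0.31  0.79 -1.24] t 27.12 F [ 0.1 -0.1 -1.5] w 0.051
shift [0.1 0.  2.3] turn [-0. -0.  0.]
clock: 27.38
eef_pos: [0.6711, -0.099, 0.014]
tool_rot: [-3.034, -0.814, -0.0]
ft_force: [0.2, 1.1, -1.6]
grip_width: 0.0514
```

```bash
python3 -m inch '[0,0,1,0,0,0,0.4,0,0,1,0,0,0,0.4]';  python3 -m inch '[0,0,0.7,0,0,0,0.4,0,0,0.7,0,0,0,0.4]'
```

```text
clock: 27.62
eef_pos: [0.6711, -0.099, 0.0129]
tool_rot: [-3.034, -0.814, 0.0]
ft_force: [0.3, 0.5, -1.0]
grip_width: 0.0511
clock: 27.88
eef_pos: [0.6711, -0.099, 0.0127]
tool_rot: [-3.034, -0.814, -0.0]
ft_force: [-3.2, -0.2, 5.8]
grip_width: 0.0511
```

Contact (5.8 N) at the expected height. Release slowly to a partial opening, then lift.

```bash
python3 -m inch '[0,0,0,0,0,0,-0.3,0,0,0,0,0,0,-0.5,0,0,0,0,0,0,-0.6,0,0,0,0,0,0,-0.6]';  python3 -m inch '[0,0,-10,0,0,0,-0.6,0,0,-40,0,0,0,-0.6,0,0,-80,0,0,0,-0.6,0,0,-120,0,0,0,-1,-50,0,-160,0,0,0,-1,-100,0,-180,0,0,0,-1,-100,0,-180,0,0,0,-1]'; python3 to.py 400 0 250 0;python3 - <<'E'
from seg import *
p,d,K,E=shot("wrist","w17");C=cloud(d,K,E);shot("scene","s17")
print("jar");blobs((d>0)&(C[...,2]>.035)&(C[...,2]<.11)&(C[...,0]<.73)&(C[...,0]>.55)&(C[...,1]<-.05),C,300)
E
```

```text
clock: 28.38
eef_pos: [0.6711, -0.099, 0.0127]
tool_rot: [-3.034, -0.814, -0.0]
ft_force: [-0.3, -0.4, 0.1]
grip_width: 0.0686
clock: 29.25
eef_pos: [0.5828, -0.152, 0.1955]
tool_rot: [3.033, 0.807, 0.002]
ft_force: [-0.2, 0.7, -0.3]
grip_width: 0.0854
now [ 582.8 -152.   195.5] yaw 29.8 q [ 0.47  0.37 -0.41  1.79  0.17  1.01 -1.05] t 29.25 F [-0.2  0.7 -0.3] w 0.0854
shift [ -83.  -222.6  -55.3] turn [ 0.003 -0.002  0.52 ]
jar
1 [239, 38, 66, 71, 3218] [ 670.5 -100.2] 53.2 52.9 27.9 z [56.8 59.4 62.8] mean [670.5 -99.8]
```

View pics/w17.png

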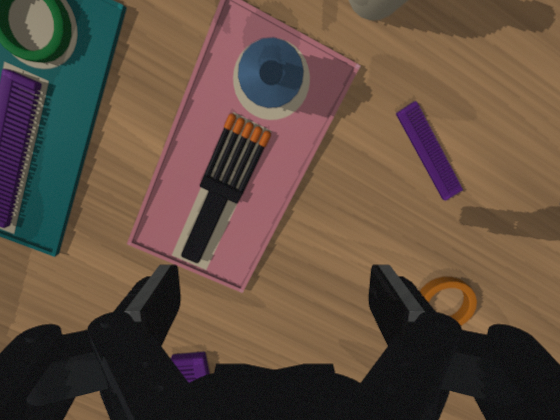

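View pics/s17.png

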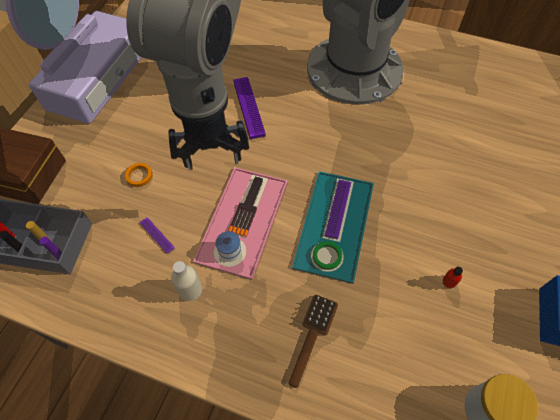

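Run:
```python
from seg import *
o=[]
p,d,K,E=shot("top","t18")
for n in("s17","t18"):
    f=np.load("pics/"+n+".npz");p,d=f["p"],f["d"];C=cloud(d,f["K"],f["E"]);ok=d>0
    h,s,v=[a.astype(int) for a in cv2.split(cv2.cvtColor(p,cv2.COLOR_RGB2HSV))]
    x,y=C[...,0],C[...,1]
    pk=ok&(abs(y+.108)<.04)&(x>.44)&(x<.65)
    print(n,"pick");blobs(pk&((v<75)|((h<16)&(s>170)))&(C[...,2]>-.005),C,60)
    print("cream");blobs(ok&(s<90)&(v>140)&(x>.35)&(x<.72)&(abs(y)<.2),C,30)
    print("pinktray");blobs(ok&(h>160)&(h<179)&(s>60)&(v>100)&(x>.4)&(x<.75)&(abs(y+.1)<.12),C,500)
    print("comb");blobs((h>125)&(h<150)&(s>110)&ok&(abs(y-.1)<.08),C,50)
    print("green");blobs((h>50)&(h<80)&(s>120)&ok&(x>.55),C,60)
    print("teal");blobs((h>80)&(h<96)&(s>120)&ok,C,500)
```

```text
s17 pick
3 [205, 4, 27, 62, 1218] [582.6 -93.6] 84.1 4.8 0.1 z [503.7 538.9 569.2] mean [586.9 -93.1]
4 [165, 6, 84, 157, 4009] [ 588.9 -117.5] 102.3 56.8 -10.6 z [268.2 441.7 563.1] mean [ 612.7 -122.8]
6 [228, 177, 34, 59, 678] [ 546.4 -109.6] 160.9 45.1 4.1 z [ 6.7 11.7 16.2] mean [ 557.2 -107.8]
cream
5 [240, 175, 28, 32, 240] [ 497.4 -113.6] 86.9 45.2 3.5 z [0.5 3.1 6. ] mean [ 495.7 -110.9]
11 [333, 181, 21, 61, 136] [473.  113.7] 172.8 15.4 2.4 z [0.4 2.7 5.9] mean [482.  114.5]
31 [218, 240, 29, 27, 247] [676.9 -85. ] 74.7 39.3 -20.1 z [ 0.8  3.8 35.2] mean [678.3 -80.6]
32 [213, 246, 6, 14, 54] [ 686.4 -130.5] 31.1 10.4 37.1 z [1.3 3.8 6.7] mean [ 686.9 -129.6]
33 [317, 248, 15, 16, 164] [606. 103.] 37.4 30.2 49.9 z [0.3 3.3 6.7] mean [605.6 102.9]
35 [322, 255, 21, 16, 32] [620.  132.3] 58.2 15.7 -32.2 z [1.1 3.4 5.9] mean [619.8 134.2]
pinktray
1 [193, 167, 94, 112, 3901] [ 584.6 -106.8] 271.9 141.1 3.6 z [0.3 3.5 7.8] mean [ 587.5 -105.8]
comb
1 [325, 180, 26, 58, 732] [478.6  96.1] 159.7 30.6 6.1 z [ 7.6 11.6 15.2] mean [481.4  96.3]
green
1 [313, 241, 29, 28, 316] [604.
[... 1303 characters left out ...]
5 11.4] mean [466.1 109.6]
58 [250, 198, 5, 13, 38] [521.   89.3] 33.9 11.2 1.9 z [ 3.2  8.7 16.6] mean [521.   87.5]
65 [250, 212, 8, 31, 98] [456.7  82.2] 84.1 19.5 -1.1 z [ 1.9  8.3 16.1] mean [452.1  81.8]
pinktray
1 [296, 135, 41, 96, 1722] [586.1 -90.5] 269.2 113.6 1.4 z [0.2 4.6 9.7] mean [594.3 -70.5]
3 [318, 183, 30, 47, 633] [ 519.7 -137.2] 130.0 81.2 0.3 z [-0.4  4.   9.2] mean [ 512.3 -150.8]
comb
1 [242, 191, 14, 56, 195] [480.2  98.3] 154.8 26.9 5.6 z [10.1 14.  17.9] mean [484.6 105.6]
green
1 [235, 163, 20, 21, 63] [606.9 111.8] 57.9 53.9 0.9 z [12.9 18.  22.1] mean [606.5 115. ]
teal
3 [256, 163, 17, 74, 671] [533.7  57.2] 206.1 37.2 6.6 z [-0.2  4.   8.5] mean [530.7  55.2]
```

View pics/t18.png

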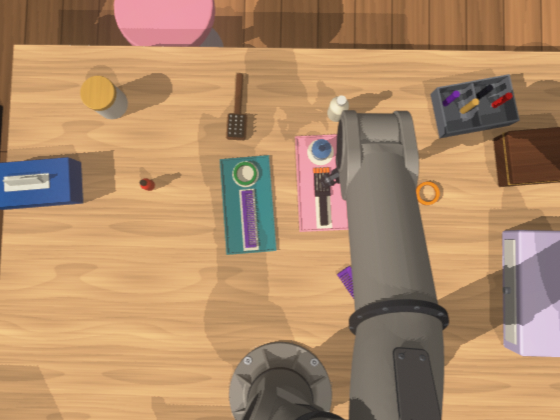

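```bash
python3 -c "
from station import *
print(get_obs()['clock']); print(close_job())"
```

```text
29.4
the job is handed in; nothing more can be done
None
```

Both kits are made up and the job was handed in at 29.4 s, with the gripper open and clear of everything. I placed the items in the order asked: comb, green bangle, hair pick, jar.

The last camera checks, as offsets from where each item should be:

| Item | Placed on | Offset |
|---|---|---|
| Comb (the 160 mm one) | teal strip | about 2–3 mm lengthwise, about 1 mm sideways, inside the strip |
| Green bangle | teal spot | about 1 mm |
| Hair pick | pink strip | within about 1 mm sideways; about 3–4 mm lengthwise by its ends (1–2 mm by its origin) |
| Jar | pink spot, upright | about 1 mm |

- **Camera disagreement:** the cameras differed by 2–3 mm, in line with their calibration. The scene camera, using the visible end of each strip, put the lengthwise offsets larger, at about 5 mm for the comb and 6 mm for the pick. I left both as they were.
- **Setting down:** the bangle touched down at about 9 N and the jar at about 6 N before I opened the gripper. The comb was pressed harder than intended, at about 38 N on the wrist sensor as it landed. The pick landed at about 16 N.
- **Left alone:** the amber bangle, nail polish, hairbrush and lotion bottle still looked to be in place in the final pictures. I judged that by eye and did not measure it.
- **Jar knob:** the wrist camera gave wrong depth at the jar's knob, so I did not confirm the knob's height there. The lid's size and position matched the listed jar.

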